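# Turn the drained staining pot mouth-up

## Task

The violet staining pot has been draining upside down on the pale blue mat and is needed for the next batch. Turn it over so that it stands mouth-up on the pale blue mat, let go of it, and leave the lime-yellow pot and the white pot standing where they are.

Things in the scene. Friction and masses are not known exactly. Their poses are not given: they have to be found in the camera images.
- violet_pot: Violet octagonal pot, starts mouth-down. 46 mm high, 62 mm across flats (x axis square through a 26 mm wide facet; the rest every 45 deg), upright walls 4 mm, heavy base 9 mm, 180 g. Origin: centre of mouth; z runs out through the base: up at first, down when turned over. Laid on a facet it lies still; a light push on its rim's top (60 mm up) towards the base tips it upright onto its base.
- lime_pot: Lime-yellow pot of the same shape and size, also mouth-down; leave it alone. Origin: centre of its mouth, on the mat; z up.
- white_pot: White pot of the same shape and size, already mouth-up; leave it alone. Origin: centre of its underside, on the mat; z up.
- mat: Flat pale blue plastic drip mat, 340 mm (its x) by 560 mm (its y), 3 mm thick, fixed to the bench. Origin: centre of its underside, on the bench. The three pots stand on it in a row along its y, at least 140 mm apart, in any order.
There are look-alikes about, which are no part of the job. Several things look just like the violet_pot: the one meant starts farthest from the robot's base.

How it is judged (in metres and radians):
At the end, for the whole second after the job is handed in: The violet pot stands at rest mouth-up (within 10 degrees) with its base on the pale blue mat, its centre inside the mat's outline, released; the lime-yellow and white pots are within 20 mm of where they started and still as they stood (tilted by less than 17 degrees) (angle between violet_pot's own z axis and vertical above 2.96 rad and z of violet_pot in the frame of mat between 0.044 and 0.054 m and x of violet_pot in the frame of mat between -0.17 and 0.17 m and y of violet_pot in the frame of mat between -0.28 and 0.28 m and linear speed of violet_pot below 0.02 m/s and not (distance of lime_pot from where it was at the start of the episode above 0.02 m or angle between lime_pot's own z axis and vertical above 0.3 rad) and not (distance of white_pot from where it was at the start of the episode above 0.02 m or angle between white_pot's own z axis and vertical above 0.3 rad)); the robot touches nothing.
It fails at once if the lime-yellow pot is shifted more than 20 mm or tipped (distance of lime_pot from where it was at the start of the episode above 0.02 m or angle between lime_pot's own z axis and vertical above 0.3 rad).
It fails at once if the white pot is shifted more than 20 mm or tipped (distance of white_pot from where it was at the start of the episode above 0.02 m or angle between white_pot's own z axis and vertical above 0.3 rad).
It also fails if it takes over 61 s, if anything falls off the work surface, if the arm or the gripper's body presses on something with over 40 N, if the wrist force passes 120 N, or if a joint passes its speed limit or range.

## Robot

A 6-joint arm with a two-finger parallel gripper is mounted at the origin on the work surface. World frame = base frame: x ahead of the robot, y to its left, z up, the work surface at z = 0. Lengths are in mm, angles in rad, forces in N, time in s.
With the tool pointing down it reaches from about 350 to 975 mm from the base axis. Payload 7.1 kg.
Tool frame: the origin (TCP) lies on the front face of the gripper's body, between the roots of the fingers; the fingertips stand 80 mm ahead of it and the grasp point (between the pads) lies 61 mm ahead of it; z points along the fingers, y is the line along which they close (so a half turn about z gives the same grasp; the last joint's range is limited). The gripper opens to 88 mm and grips with 3 to 60 N. Pads are 20 mm wide; open, the fingers measure 115 mm over their backs; the gripper's body (75 mm by 178 mm) begins 61 mm behind the grasp point.
Start: joints at [-1.163, 0.423, 1.63, -0, 1.089, -0.019], TCP at [258.74, -568.91, 302.675] pointing down, gripper open.
Joint ranges: [-3, 3], [-0.9, 2.11], [0.09, 2.58], [-1.31, 4.45], [0.11, 2.69], [-2.54, 2.54]. Speed limits (rad/s): [2.39, 2.39, 3.01, 3.14, 3.14, 3.14].

## Interface

Orientations are given as a rotation vector (axis times angle).
In Python, from workcell import readout, vision, close_job gives the robot as it stands.
- The arm moves only by the tool servo_tool, never from a script. Its argument "plan" is a list that holds one entry, the list of rows, each a list of 7 numbers: the gripper command: -1 is fully open, 1 is shut, values between are in proportion, then the shift along the world's x, y, z in units of 40 mm (1.0 is 40 mm), then the turn, a rotation vector about the world's x, y, z in units of 5 degrees (1.0 is 5 degrees). A call has 1 to 5 rows; each row shifts and turns the commanded pose from where the row before left it; what a row does not reach is not made up. A row lasts 1/12 s, in which the tool goes at most 41.7 mm and 7.16 degrees, less where a joint would pass 70% of its speed; a pose out of reach is approached as far as the arm can. A call is refused whole if a number of a shift passes 1 or a number of a turn 1, either way. A call with a gripper value outside its range is refused whole. The fingers move at their own pace and stop on an object; the grip force is fixed at half the most. Time passes only in rows, so rows that do not move let the fingers close. It gives the time, the measured TCP pose, the force, the opening and the grip force at its end, in the units of the state.
- readout.get_obs(): the state, without advancing time (a new reading comes with each control period).
- vision.get_image(name): name is "side" or "top"; returns the picture (420x560x3 uint8, red, green, blue); there is no depth.
- vision.camera_params(name): a dict with "fx", "fy", "cx", "cy" (pixels), "rvec" (rotation vector, rad) and "tvec" (3), from world to camera coordinates, as OpenCV has them. Camera axes: x right, y down, z forward; pixel columns grow to the right and rows downward; lengths in mm; the calibration is good to about 2 mm. A picture is of the moment at which its call begins. camera_params takes no time and is no camera call.
- close_job(): hands the job in; it is judged then, once.
The state is a dict: "t": time; "qpos": joint angles; "qvel": joint speeds; "joint_torque": joint torques, N m; "ee_pos": TCP position; "orientation": TCP orientation; "ft_force": force on the tool from outside, world axes, zero at the start; "moment": the same for the moment, N m; "width": finger opening in mm; "grasp_force": force on a finger pad.
Only numpy, scipy, OpenCV 4.12 (cv2) and the standard library are available. Lean on these libraries where they do the work, as an engineer would, in place of code of your own. Each camera call takes 0.05 s, during which the arm holds its last target. There are 200 camera calls.

## Working session

There is one attempt and no reset: what is moved stays moved. The work goes in short steps, Python scripts to look and compute and a tool call to move; the robot and the scene stay as the last step left them, time stands still between calls to the robot, and variables do not carry over. Pictures are saved under pics/ and viewed, at most 10 in all, crops included, and the job is handed in when it is done.

Besides the shell and the picture viewer there is one more tool, called after "Call:" as a command line: name --argument value ..., lists and objects as JSON in quotes. servo_tool: Moves the arm, as the interface text tells. Its arguments: {"type":"object","properties":{"plan":{"type":"array"}},"required":["plan"]}

```bash
mkdir -p pics
python3 - <<'E'
from workcell import readout, vision
import cv2
for n in("top","side"):
    cv2.imwrite(f"pics/{n}0.png",vision.get_image(n)[:,:,::-1]); print(vision.camera_params(n))
print(readout.get_obs())
E
```

```text
{'fx': 430.643894649677, 'fy': 430.643894649677, 'cx': 274.96109433558297, 'cy': 208.49089436981615, 'rvec': array([ 2.12021197, -2.14045651,  0.20590311]), 'tvec': array([ 53.24285896, 433.52459808, 939.31152288])}
{'fx': 407.06911422015594, 'fy': 407.06911422015594, 'cx': 277.0828228332446, 'cy': 211.96783876456138, 'rvec': array([ 2.35987869, -0.29510694,  0.09890738]), 'tvec': array([-409.06418362,  146.99514161,  684.16355694])}
{'t': 0.1, 'qpos': array([-1.16295885e+00,  4.23732694e-01,  1.63058637e+00, -2.46427678e-05,
        1.08859684e+00, -1.89950993e-02]), 'qvel': array([ 0.00042895, -0.00217722, -0.00346193, -0.00168133, -0.00140091,
        0.00058982]), 'joint_torque': array([ 6.22480784e-04, -5.45608628e+01, -2.74323159e+01,  6.44782512e-02,
        1.88074802e-02,  4.29431168e-06]), 'ee_pos': array([ 258.61419358, -568.56676104,  302.00985898]), 'orientation': array([-3.06905092e+00, -6.65132503e-01,  4.35031324e-04]), 'ft_force': array([-0.99080598,  0.73936951, -0.51253571]), 'moment': array([-0.01404175,  0.0153876 ,  0.02387353]), 'grasp_force': 0.0, 'width': 87.93011879531075}
```

View pics/top0.png

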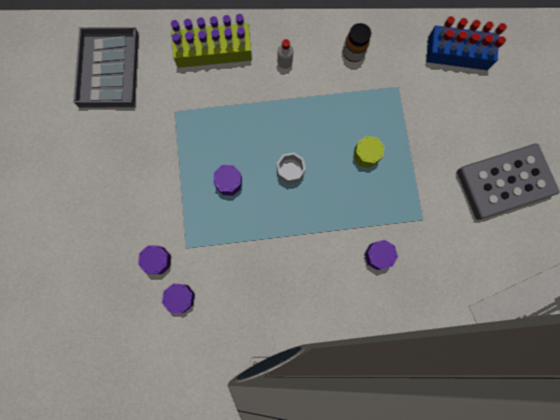

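View pics/side0.png

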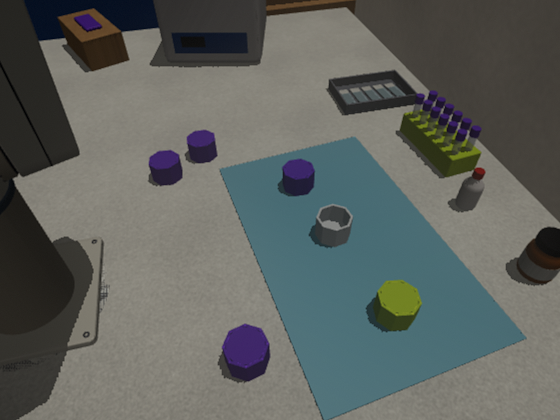

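Views: four violet pots, all mouth-down. In the top view they are at (228,180) on the mat, (154,260), (178,298) and (381,255) off it. White is at (291,167) and lime at (370,151). I'll measure each by fitting silhouettes, and crop the chosen one.

```bash
cat > h.py <<'E'
import numpy as np, cv2
from workcell import vision, readout
from scipy.optimize import minimize
def ray(n,uv,z):
    p=vision.camera_params(n);R=cv2.Rodrigues(p['rvec'])[0];t=np.ravel(p['tvec'])
    d=R.T@np.array([(uv[0]-p['cx'])/p['fx'],(uv[1]-p['cy'])/p['fy'],1]);c=-R.T@t
    return c+d*(z-c[2])/d[2]
def proj(n,X):
    p=vision.camera_params(n);K=np.array([[p['fx'],0,p['cx']],[0,p['fy'],p['cy']],[0,0,1.]])
    return cv2.projectPoints(np.float64(X),p['rvec'],p['tvec'],K,None)[0][:,0]
def octo(x,y,yaw,z0=3):
    a=yaw+np.pi/8+np.arange(8)*np.pi/4;r=31/np.cos(np.pi/8)
    o=np.c_[x+r*np.cos(a),y+r*np.sin(a)]
    return np.r_[np.c_[o,np.full(8,z0)],np.c_[o,np.full(8,z0+46)]]
def mask(img,col):
    h=cv2.cvtColor(img,cv2.COLOR_RGB2HSV).astype(int);H,S,V=h[...,0],h[...,1],h[...,2]
    if col=='violet': return ((H>125)&(H<150)&(S>90)).astype(np.uint8)
    if col=='lime': return ((H>24)&(H<40)&(S>150)).astype(np.uint8)
def near(m,uv):
    n,l,s,c=cv2.connectedComponentsWithStats(m)
    i=1+np.argmin([np.hypot(*(c[k]-uv))+(1e3 if s[k,4]<60 else 0) for k in range(1,n)]); return (l==i).astype(np.uint8)
def sil(n,P,S=4):
    h=cv2.convexHull(np.float32(proj(n,P)));im=np.zeros((420*S,560*S),np.uint8)
    cv2.fillConvexPoly(im,np.int32(np.round((h+.5)*S)),255)
    return cv2.resize(im,(560,420),interpolation=cv2.INTER_AREA)/255.
def fit(imgs,col,guess,z0=3):
    M={}
    for n,I in imgs.items():
        M[n]=near(mask(I,col),proj(n,[[*guess,z0+23]])[0])
    f=lambda q:sum(np.abs(sil(n,octo(*q,z0))-M[n]).sum() for n in M)
    best=min((minimize(f,[*guess,y],method='Nelder-Mead',options=dict(initial_simplex=[[*guess,y],[guess[0]+8,guess[1],y],[guess[0],guess[1]+8,y],[*guess,y+.25]])) for y in (0,.25,.5)),key=lambda r:r.fun)
    return best.x,best.fun,{n:int(M[n].sum()) for n in M}
E
python3 - <<'E'
from h import *
I={n:vision.get_image(n) for n in('top','side')}
for uv,c,z in[((228,180),'violet',3),((154,260),'violet',0),((178,298),'violet',0),((381,255),'violet',0),((370,151),'lime',3)]:
    g=ray('top',uv,z+46)[:2]; r=fit(I,c,g,z); print(uv,g.round(),r[0].round(2),r[1].round(),r[2],'dist',np.hypot(*r[0][:2]).round())
print('white',ray('top',(291,165),40).round(),ray('side',(334,217),49).round())
for uv in[(176,112),(401,88),(421,220),(188,246)]: print('mat',ray('top',uv,3).round())
for uv in[(220,171),(355,138),(523,336),(328,418)]: print('matS',ray('side',uv,3).round())
print([('rack',ray('top',u,0).round()[:2]) for u in [(106,100),(213,66),(285,66),(136,105)]])
cr=np.hstack([cv2.resize(I['top'][140:220,180:340],(400,200)),cv2.resize(I['side'][130:270,240:400],(400,350))[:200]]) 
a=cv2.resize(I['top'][140:220,190:310],(396,264),interpolation=cv2.INTER_CUBIC);b=cv2.resize(I['side'][150:250,250:400],(396,264),interpolation=cv2.INTER_CUBIC)
cv2.imwrite('pics/crop.png',np.hstack([a,b])[:,:,::-1])
E
```

```text
(228, 180) [499. 155.] [505.94 159.49   0.52] 561.0 {'top': 665, 'side': 504} dist 530.0
(154, 260) [320. 317.] [3.2291e+02 3.2128e+02 1.0000e-02] 136.0 {'top': 726, 'side': 772} dist 456.0
(178, 298) [237. 262.] [ 2.3774e+02  2.6594e+02 -1.0000e-02] 137.0 {'top': 727, 'side': 904} dist 357.0
(381, 255) [ 326. -185.] [ 3.2852e+02 -1.8902e+02  1.7000e-01] 171.0 {'top': 710, 'side': 2022} dist 379.0Traceback (most recent call last):
  File "<stdin>", line 4, in <module>
  File "h.py", line 31, in fit
    best=min((minimize(f,[*guess,y],method='Nelder-Mead',options=dict(initial_simplex=[[*guess,y],[guess[0]+8,guess[1],y],[guess[0],guess[1]+8,y],[*guess,y+.25]])) for y in (0,.25,.5)),key=lambda r:r.fun)
  File "h.py", line 31, in <genexpr>
    best=min((minimize(f,[*guess,y],method='Nelder-Mead',options=dict(initial_simplex=[[*guess,y],[guess[0]+8,guess[1],y],[guess[0],guess[1]+8,y],[*guess,y+.25]])) for y in (0,.25,.5)),key=lambda r:r.fun)
              ~~~~~~~~^^^^^^^^^^^^^^^^^^^^^^^^^^^^^^^^^^^^^^^^^^^^^^^^^^^^^^^^^^^^^^^^^^^^^^^^^^^^^^^^^^^^^^^^^^^^^^^^^^^^^^^^^^^^^^^^^^^^^^^^^^^^^^^
[... 192 characters left out ...]
unction(np.copy(x), *(wrapper_args + args))
  File "h.py", line 30, in <lambda>
    f=lambda q:sum(np.abs(sil(n,octo(*q,z0))-M[n]).sum() for n in M)
               ~~~^^^^^^^^^^^^^^^^^^^^^^^^^^^^^^^^^^^^^^^^^^^^^^^^^^
  File "h.py", line 30, in <genexpr>
    f=lambda q:sum(np.abs(sil(n,octo(*q,z0))-M[n]).sum() for n in M)
                          ~~~^^^^^^^^^^^^^^^
  File "h.py", line 23, in sil
    h=cv2.convexHull(np.float32(proj(n,P)));im=np.zeros((420*S,560*S),np.uint8)
                                ~~~~^^^^^
  File "h.py", line 9, in proj
    p=vision.camera_params(n);K=np.array([[p['fx'],0,p['cx']],[0,p['fy'],p['cy']],[0,0,1.]])
ValueError: time passes only in moves, steps and waits
```

```bash
python3 - <<'E'
s=open('h.py').read()
s=s.replace("from scipy","from functools import lru_cache\nparams=lru_cache(None)(lambda n:vision.camera_params(n))\nfrom scipy",1)
s=s.replace("p=vision.camera_params(n)","p=params(n)").replace("(H>125)&(H<150)&(S>90)","(H>114)&(H<155)&(S>80)")
open('h.py','w').write(s)
E
cat > run.py <<'E'
from h import *
I={n:vision.get_image(n) for n in('top','side')}
for uv,c,z in[((228,180),'violet',3),((370,151),'lime',3)]:
    g=ray('top',uv,z+46)[:2]; r=fit(I,c,g,z); print(uv,g.round(),r[0].round(2),r[1].round(),r[2],'dist',np.hypot(*r[0][:2]).round())
    for n in I: print(n,sil(n,octo(*r[0],z)).sum())
print('white',ray('top',(291,165),40).round(),ray('side',(334,217),49).round())
for uv in[(176,112),(401,88),(421,220),(188,246)]: print('mat',ray('top',uv,3).round())
for uv in[(220,171),(355,138),(523,336),(328,418)]: print('matS',ray('side',uv,3).round())
print([('rack',ray('top',u,0).round()[:2]) for u in [(106,100),(213,66),(285,66),(136,105)]])
h=cv2.cvtColor(I['side'],cv2.COLOR_RGB2HSV); print([h[y,x].tolist() for x,y in((290,186),(300,189),(309,184),(300,170))])
a=cv2.resize(I['top'][140:220,190:310],(396,264),interpolation=cv2.INTER_CUBIC);b=cv2.resize(I['side'][150:250,250:400],(396,264),interpolation=cv2.INTER_CUBIC)
cv2.imwrite('pics/crop.png',np.hstack([a,b])[:,:,::-1])
E
python3 run.py
```

```text
(228, 180) [499. 155.] [ 5.0547e+02  1.5858e+02 -5.0000e-02] 86.0 {'top': 693, 'side': 984} dist 530.0
top 729.035294117647
side 1019.0235294117647
(370, 151) [ 566. -172.] [ 5.7207e+02 -1.7140e+02  1.4000e-01] 771.0 {'top': 659, 'side': 1207} dist 597.0
top 754.5764705882353
side 1869.2666666666664
white [536.  11.  40.] [531.  10.  49.]
mat [684. 289.   3.]
mat [ 744. -269.    3.]
mat [ 410. -295.    3.]
mat [354. 251.   3.]
matS [352. 246.   3.]
matS [685. 283.   3.]
matS [ 745. -260.    3.]
matS [ 418. -298.    3.]
[('rack', array([718., 463.])), ('rack', array([807., 201.])), ('rack', array([806.,  20.])), ('rack', array([704., 389.]))]
[[123, 107, 50], [125, 118, 52], [124, 116, 55], [130, 159, 104]]
```

View pics/crop.png

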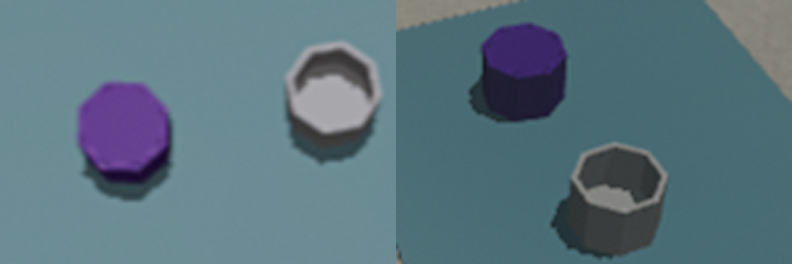

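Chosen: the violet pot on the mat, top-view (228,180). The crop shows a closed violet octagonal top. It measures about (505,158), 530 mm from the base, against 456, 379 and 357 mm for the look-alikes at (154,260), (381,255) and (178,298). The mouth is 3 mm up on the mat and the facets lie at about -3°+45k.

Plan:
1. Grip two facets with the tool tilted sideways.
2. Lift and turn about the grip axis by about 130°.
3. Set the base edge down and let go, so it tips onto its base.

First I'll move over the pot.

Call:
servo_tool --plan '[[[-1,0.31,0.91,0,0,0,0.63],[-1,0.31,0.91,0,0,0,0.63],[-1,0.31,0.91,0,0,0,0.63],[-1,0.31,0.91,0,0,0,0.63],[-1,0.31,0.91,0,0,0,0.63]]]'

```text
t: 0.72
ee_pos: [320.9, -385.2, 302.6]
orientation: [2.949, 1.083, 0.0]
ft_force: [1.1, -0.0, -0.3]
width: 87.9
grasp_force: 0.0
```

Call:
servo_tool --plan '[[[-1,0.31,0.91,0,0,0,0.63],[-1,0.31,0.91,0,0,0,0.63],[-1,0.31,0.91,0,0,0,0.63],[-1,0.31,0.91,0,0,0,0.63],[-1,0.31,0.91,0,0,0,0.63]]]'

```text
t: 1.13
ee_pos: [382.9, -203.2, 302.9]
orientation: [2.772, 1.477, 0.001]
ft_force: [-0.3, 0.2, 0.3]
width: 87.7
grasp_force: 0.0
```

Call:
servo_tool --plan '[[[-1,0.31,0.91,0,0,0,0.63],[-1,0.31,0.91,0,0,0,0.63],[-1,0.31,0.91,0,0,0,0.63],[-1,0.31,0.91,0,0,0,0.63],[-1,0.31,0.91,0,0,0,0.63]]]'

```text
t: 1.55
ee_pos: [445.0, -21.0, 303.0]
orientation: [2.543, 1.843, 0.001]
ft_force: [-0.0, -0.5, -0.3]
width: 87.9
grasp_force: 0.0
```

Call:
servo_tool --plan '[[[-1,0.31,0.91,0,0,0,0.63],[-1,0.31,0.91,0,0,0,0.63],[-1,0.31,0.91,0,0,0,0.63],[-1,0.31,0.91,0,0,0,0.63],[-1,0,0,0,0,0,0]]]'

```text
t: 1.97
ee_pos: [496.3, 127.8, 303.1]
orientation: [2.322, 2.116, 0.005]
ft_force: [-0.9, 0.4, 0.1]
width: 88.1
grasp_force: 0.0
```

Call:
servo_tool --plan '[[[-1,0,0,0,0,0,0.5],[-1,0,0,0,1,-0.05,0],[-1,0,0,0,1,-0.05,0],[-1,0,0,0,1,-0.05,0],[-1,0,0,0,1,-0.05,0]]]'

```text
t: 2.38
ee_pos: [494.4, 122.6, 303.1]
orientation: [-2.089, -1.975, -0.373]
ft_force: [-0.5, 0.4, -0.8]
width: 87.9
grasp_force: 0.0
```

Run:
```python
from h import *
o=readout.get_obs();print(o['qpos'].round(2),cv2.Rodrigues(o['orientation'])[0].round(3))
```

```text
[ 0.06  0.25  1.93  0.43  0.97 -0.13] [[ 0.052  0.998  0.019]
 [ 0.937 -0.056  0.346]
 [ 0.346 -0.    -0.938]]
```

Call:
servo_tool --plan '[[[-1,0.03,0.28,-0.2,-1,0.05,0],[-1,0.03,0.28,-0.2,-1,0.05,0],[-1,0.03,0.28,-0.2,-1,0.05,0],[-1,0.03,0.28,-0.2,-1,0.05,0],[-1,0.03,0.28,-0.2,-1,0.05,0]]]'

```text
t: 2.8
ee_pos: [500.7, 178.5, 262.9]
orientation: [2.236, 2.112, -0.1]
ft_force: [-0.2, -0.5, -0.6]
width: 87.6
grasp_force: 0.0
```

Call:
servo_tool --plan '[[[-1,0.03,0.28,-0.2,-1,0.05,0],[-1,0.03,0.28,-0.2,-1,0.05,0],[-1,0.03,0.28,-0.2,-1,0.05,0],[-1,0.03,0.28,-0.2,-1,0.05,0],[-1,0.03,0.28,-0.2,-1,0.05,0]]]'

```text
t: 3.22
ee_pos: [506.6, 235.0, 222.7]
orientation: [1.981, 1.873, -0.531]
ft_force: [-0.8, 1.0, 0.4]
width: 88.0
grasp_force: 0.0
```

Call:
servo_tool --plan '[[[-1,0.03,0.28,-0.2,-1,0.05,0],[-1,0.03,0.28,-0.2,-1,0.05,0],[-1,0.03,0.28,-0.2,-1,0.05,0],[-1,0.03,0.28,-0.2,-1,0.05,0],[-1,0.03,0.28,-0.2,-1,0.05,0]]]'

```text
t: 3.63
ee_pos: [512.5, 291.1, 182.4]
orientation: [1.691, 1.599, -0.88]
ft_force: [0.2, -0.3, 0.5]
width: 87.9
grasp_force: 0.0
```

```bash
cat > st.py <<'E'
from h import *
o=readout.get_obs();R=cv2.Rodrigues(o['orientation'])[0];p=o['ee_pos']
print('t',o['t'],'q',o['qpos'].round(2),'\nR',R.round(3).tolist(),'\ntcp',p.round(1),'grasp',(p+61*R[:,2]).round(1))
E
python3 st.py
```

```text
t 3.6333 q [ 0.73  0.81  1.51 -0.63  1.6   1.03] 
R [[0.035, 0.999, -0.041], [0.568, -0.053, -0.821], [-0.822, 0.005, -0.569]] 
tcp [512.5 291.1 182.4] grasp [510.  241.1 147.7]
```

Call:
servo_tool --plan '[[[-1,0,0,-0.73,0,0,0],[-1,0,0,-0.73,0,0,0],[-1,-0.03,-0.41,-0.29,0,0,0],[-1,-0.03,-0.41,-0.29,0,0,0],[-1,-0.03,-0.41,-0.29,0,0,0]]]'

```text
t: 4.05
ee_pos: [508.5, 240.7, 88.3]
orientation: [1.693, 1.602, -0.879]
ft_force: [-0.8, 0.3, 0.6]
width: 87.9
grasp_force: 0.0
```

Call:
servo_tool --plan '[[[-1,-0.03,-0.41,-0.28,0,0,0],[-1,-0.02,-0.41,-0.28,0,0,0],[-1,0,0,0,0,0,0]]]'

```text
t: 4.3
ee_pos: [505.3, 205.3, 65.3]
orientation: [1.693, 1.601, -0.886]
ft_force: [-0.2, -0.2, -0.9]
width: 87.8
grasp_force: 0.0
```

```bash
python3 st.py
python3 - <<'E'
from h import *
a,b=[cv2.resize(vision.get_image(n)[y:y+120,x:x+120],(396,396),interpolation=cv2.INTER_CUBIC) for n,x,y in(('top',168,120),('side',238,110))]
cv2.imwrite('pics/g.png',np.hstack([a,b])[:,:,::-1])
E
```

```text
t 4.3 q [ 0.63  0.94  1.64 -0.7   1.37  1.13] 
R [[0.032, 0.998, -0.046], [0.569, -0.056, -0.82], [-0.822, 0.001, -0.57]] 
tcp [505.3 205.3  65.3] grasp [502.5 155.2  30.6]
```

View pics/g.png

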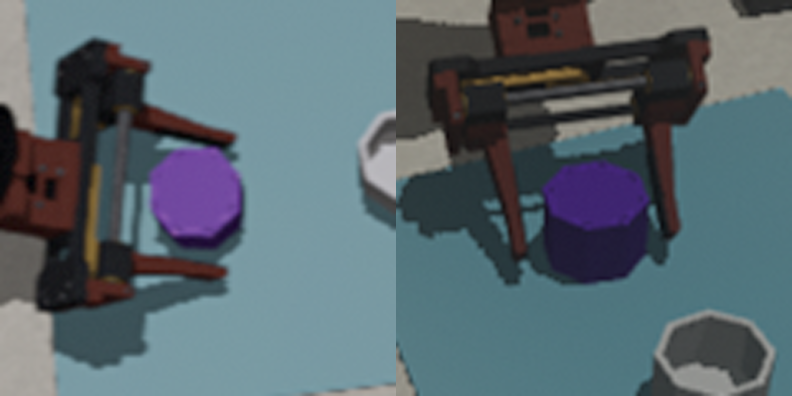

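The fingers straddle the violet pot, which sits at top-crop (197,197) between fingertips at (232,138) and (222,272). The white pot is well clear. Closing.

Call:
servo_tool --plan '[[[1,0.07,0.08,0,0,0,0],[1,0,0,0,0,0,0],[1,0,0,0,0,0,0],[1,0,0,0,0,0,0],[1,0,0,0,0,0,0]]]'

```text
t: 4.82
ee_pos: [509.6, 212.6, 67.5]
orientation: [1.694, 1.602, -0.877]
ft_force: [-0.4, 1.9, 2.4]
width: 61.9
grasp_force: 30.0
```

Call:
servo_tool --plan '[[[1,0,0,0,0,0,0],[1,0,0,0,0,0,0],[1,0,0,0,0,0,0],[1,0,0,0,0,0,0]]]'

```text
t: 5.15
ee_pos: [509.7, 212.2, 67.5]
orientation: [1.694, 1.602, -0.877]
ft_force: [-0.9, 4.6, 5.8]
width: 61.7
grasp_force: 30.0
```

Call:
servo_tool --plan '[[[1,0,0,0.5,0,0,0],[1,0,0,0.9,0,0,0],[1,0,0,0.9,0,0,0],[1,0,0,0.9,0,0,0],[1,0,0,0.8,0,0,0]]]'

```text
t: 5.57
ee_pos: [509.3, 211.4, 228.3]
orientation: [1.694, 1.602, -0.879]
ft_force: [0.2, 1.5, -1.9]
width: 61.7
grasp_force: 30.0
```

Call:
servo_tool --plan '[[[1,-0.04,-0.05,0,1,-0.05,0],[1,-0.04,-0.05,0,1,-0.05,0],[1,-0.04,-0.05,0,1,-0.05,0],[1,-0.04,-0.05,0,1,-0.05,0],[1,-0.04,-0.05,0,1,-0.05,0]]]'

```text
t: 5.98
ee_pos: [501.2, 201.6, 226.7]
orientation: [1.987, 1.879, -0.526]
ft_force: [0.2, -0.7, -1.5]
width: 61.8
grasp_force: 30.0
```

Call:
servo_tool --plan '[[[1,-0.04,-0.05,0,1,-0.05,0],[1,-0.04,-0.05,0,1,-0.05,0],[1,-0.04,-0.05,0,1,-0.05,0],[1,-0.04,-0.05,0,1,-0.05,0],[1,-0.04,-0.05,0,1,-0.05,0]]]'

```text
t: 6.4
ee_pos: [493.1, 191.4, 226.8]
orientation: [2.24, 2.117, -0.093]
ft_force: [-0.6, 0.7, -2.2]
width: 61.7
grasp_force: 30.0
```

Call:
servo_tool --plan '[[[1,-0.04,-0.05,0,1,-0.05,0],[1,-0.04,-0.05,0,1,-0.05,0],[1,-0.04,-0.05,0,1,-0.05,0],[1,-0.04,-0.05,0,1,-0.05,0],[1,-0.04,-0.05,0,1,-0.05,0]]]'

```text
t: 6.82
ee_pos: [485.1, 181.3, 226.9]
orientation: [-2.089, -1.975, -0.371]
ft_force: [-0.8, 0.2, -2.9]
width: 61.5
grasp_force: 30.0
```

```bash
python3 st.py
```

```text
t 6.8167 q [ 0.18  0.37  1.99  0.5   0.77 -0.12] 
R [[0.053, 0.998, 0.018], [0.937, -0.056, 0.345], [0.346, -0.002, -0.938]] 
tcp [485.1 181.3 226.9] grasp [486.2 202.3 169.6]
```

Call:
servo_tool --plan '[[[1,-0.04,-0.05,0,1,-0.05,0],[1,-0.04,-0.05,0,1,-0.05,0],[1,-0.04,-0.05,0,1,-0.05,0],[1,-0.04,-0.05,0,1,-0.05,0],[1,-0.04,-0.05,0,1,-0.05,0]]]'

```text
t: 7.23
ee_pos: [477.2, 171.2, 226.9]
orientation: [-1.812, -1.712, -0.752]
ft_force: [-1.3, -0.1, -2.6]
width: 62.1
grasp_force: 30.0
```

Call:
servo_tool --plan '[[[1,-0.04,-0.05,0,1,-0.05,0],[1,-0.04,-0.05,0,1,-0.05,0],[1,-0.04,-0.05,0,1,-0.05,0],[1,-0.04,-0.05,0,1,-0.05,0],[1,-0.04,-0.05,0,1,-0.05,0]]]'

```text
t: 7.65
ee_pos: [469.3, 161.2, 226.7]
orientation: [-1.506, -1.422, -1.054]
ft_force: [0.4, 0.1, -2.1]
width: 61.9
grasp_force: 30.0
```

Call:
servo_tool --plan '[[[1,0,0,0,1,-0.05,0],[1,0,0,0,0,0,-1],[1,0,0,0,0,0,-1],[1,0,0,0,0,0,-1],[1,0,0,0,0,0,-1]]]'

```text
t: 8.07
ee_pos: [469.2, 161.1, 226.1]
orientation: [-1.731, -1.133, -1.32]
ft_force: [-0.5, 1.2, -1.7]
width: 61.7
grasp_force: 30.0
```

```bash
python3 st.py
```

```text
t 8.0667 q [-0.14  0.61  2.25  1.75  1.25 -1.28] 
R [[0.109, 0.919, 0.379], [0.236, -0.395, 0.888], [0.966, -0.007, -0.26]] 
tcp [469.2 161.1 226.1] grasp [492.4 215.3 210.2]
```

Call:
servo_tool --plan '[[[1,0,0,0,0,0,-1],[1,0,0,0,0,0,-1],[1,0,0,0,0,0,-1],[1,0,0,-0.8,0,0,0],[1,0,0,-0.8,0,0,0]]]'

```text
t: 8.48
ee_pos: [469.2, 162.0, 163.7]
orientation: [-1.922, -0.936, -1.477]
ft_force: [0.9, 0.7, -1.2]
width: 61.6
grasp_force: 30.0
```

Call:
servo_tool --plan '[[[1,0,0,-0.9,0,0,0],[1,0,0,-0.9,0,0,0],[1,0,0,-0.4,0,0,0],[1,0,0,0,0,0,0]]]'

```text
t: 8.82
ee_pos: [468.6, 161.7, 70.9]
orientation: [-1.927, -0.932, -1.466]
ft_force: [-0.6, -0.5, -1.6]
width: 62.1
grasp_force: 30.0
```

```bash
python3 st.py
python3 - <<'E'
from h import *
a,b=[cv2.resize(vision.get_image(n)[y:y+120,x:x+120],(396,396),interpolation=cv2.INTER_CUBIC) for n,x,y in(('top',168,120),('side',228,110))]
cv2.imwrite('pics/g2.png',np.hstack([a,b])[:,:,::-1])
E
```

```text
t 8.8167 q [-0.08  1.04  2.26  2.18  1.39 -1.69] 
R [[0.169, 0.788, 0.592], [0.201, -0.615, 0.762], [0.965, -0.01, -0.262]] 
tcp [468.6 161.7  70.9] grasp [504.7 208.2  54.9]
```

View pics/g2.png

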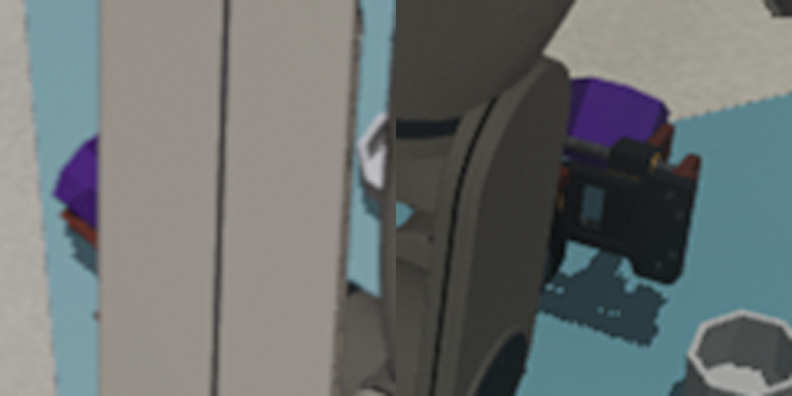

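Call:
servo_tool --plan '[[[1,0,0,-0.1,0,0,0],[1,0,0,-0.1,0,0,0],[1,0,0,-0.1,0,0,0],[1,0,0,0,0,0,0]]]'

```text
t: 9.25
ee_pos: [469.9, 161.8, 63.4]
orientation: [-1.922, -0.934, -1.475]
ft_force: [0.7, -0.0, -2.5]
width: 62.1
grasp_force: 30.0
```

Call:
servo_tool --plan '[[[1,0,0,-0.05,0,0,0],[1,0,0,0,0,0,0],[1,0,0,0,0,0,0]]]'

```text
t: 9.5
ee_pos: [469.6, 161.9, 61.2]
orientation: [-1.922, -0.934, -1.474]
ft_force: [-0.1, 0.7, -1.2]
width: 61.8
grasp_force: 30.0
```

Call:
servo_tool --plan '[[[1,0,0,-0.05,0,0,0],[1,0,0,-0.04,0,0,0],[1,0,0,0,0,0,0]]]'

```text
t: 9.75
ee_pos: [469.5, 161.9, 57.2]
orientation: [-1.923, -0.934, -1.473]
ft_force: [0.8, 0.8, -2.5]
width: 61.7
grasp_force: 30.0
```

Call:
servo_tool --plan '[[[1,0,0,-0.04,0,0,0],[1,0,0,0,0,0,0],[1,0,0,0,0,0,0]]]'

```text
t: 10.0
ee_pos: [469.5, 161.9, 56.5]
orientation: [-1.921, -0.933, -1.475]
ft_force: [-2.3, -0.8, 5.4]
width: 62.0
grasp_force: 30.0
```

Call:
servo_tool --plan '[[[-1,0,0,0,0,0,0],[-1,0,0,0,0,0,0],[-1,0,0,0,0,0,0],[-1,0,0,0,0,0,0],[-1,0,0,0,0,0,0]]]'

```text
t: 10.42
ee_pos: [469.5, 161.9, 55.8]
orientation: [-1.923, -0.934, -1.473]
ft_force: [0.0, 1.0, 0.5]
width: 87.1
grasp_force: 0.0
```

Call:
servo_tool --plan '[[[-1,0,0,0,0,0,0],[-1,0,0,0,0,0,0],[-1,0,0,0,0,0,0]]]'

```text
t: 10.67
ee_pos: [469.5, 161.9, 55.8]
orientation: [-1.923, -0.934, -1.473]
ft_force: [-0.4, -0.2, -0.8]
width: 87.8
grasp_force: 0.0
```

```bash
python3 st.py
python3 - <<'E'
from h import *
a,b=[cv2.resize(vision.get_image(n)[y:y+120,x:x+120],(396,396),interpolation=cv2.INTER_CUBIC) for n,x,y in(('top',168,120),('side',228,110))]
cv2.imwrite('pics/g3.png',np.hstack([a,b])[:,:,::-1])
E
```

```text
t 10.6667 q [-0.08  1.08  2.24  2.19  1.41 -1.72] 
R [[0.163, 0.789, 0.593], [0.2, -0.615, 0.763], [0.966, -0.006, -0.257]] 
tcp [469.5 161.9  55.8] grasp [505.7 208.4  40.2]
```

View pics/g3.png

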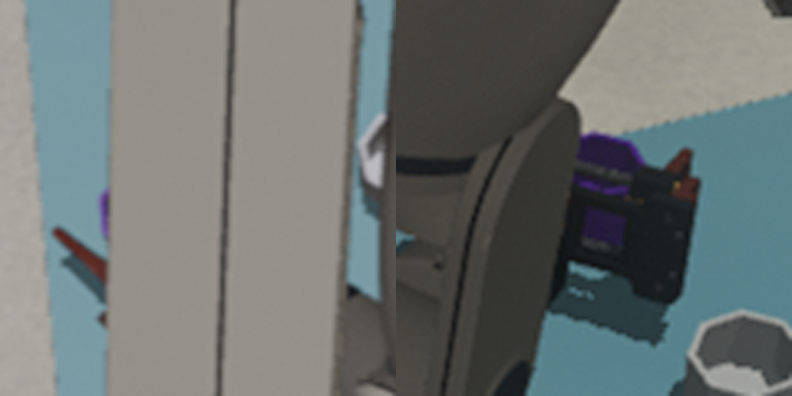

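The pot seems to have dropped onto its base, with the rim ring visible at side-crop (610,155). I'll leave straight up with a slight retreat, watching the force.

Call:
servo_tool --plan '[[[-1,-0.05,-0.06,0.2,0,0,0],[-1,-0.05,-0.06,0.2,0,0,0],[-1,-0.05,-0.06,0.3,0,0,0],[-1,0,0,0.4,0,0,0],[-1,0,0,0.5,0,0,0]]]'

```text
t: 11.18
ee_pos: [463.0, 154.3, 120.5]
orientation: [-1.924, -0.932, -1.472]
ft_force: [0.2, -0.0, -0.2]
width: 87.8
grasp_force: 0.0
```

Call:
servo_tool --plan '[[[-1,0,0,0.7,0,0,0],[-1,0,0,0.9,0,0,0],[-1,0,0,0.9,0,0,0],[-1,0,0,0.9,0,0,0],[-1,0,0,0.9,0,0,0]]]'

```text
t: 11.6
ee_pos: [462.3, 154.4, 293.7]
orientation: [-1.924, -0.933, -1.473]
ft_force: [1.4, -0.4, 0.6]
width: 87.9
grasp_force: 0.0
```

Call:
servo_tool --plan '[[[-1,-0.2,-0.9,0.2,0,0,0],[-1,-0.2,-0.9,0.2,0,0,0],[-1,-0.2,-0.9,0.2,0,0,0],[-1,-0.2,-0.9,0.2,0,0,0],[-1,-0.2,-0.9,0.2,0,0,0]]]'

```text
t: 12.02
ee_pos: [421.7, -26.4, 332.8]
orientation: [-1.924, -0.935, -1.473]
ft_force: [0.6, -0.2, -0.5]
width: 88.0
grasp_force: 0.0
```

Call:
servo_tool --plan '[[[-1,0,-0.9,0,0,0,0],[-1,0,-0.9,0,0,0,0],[-1,0,-0.9,0,0,0,0],[-1,0,-0.9,0,0,0,0],[-1,0,0,0,0,0,0]]]'

```text
t: 12.43
ee_pos: [424.0, -174.9, 332.6]
orientation: [-1.929, -0.934, -1.478]
ft_force: [0.0, -1.2, 0.8]
width: 88.0
grasp_force: 0.0
```

Run:
```python
from h import *
I={n:vision.get_image(n) for n in('top','side')}
a,b=[cv2.resize(I[n],(400,300),interpolation=cv2.INTER_AREA) for n in I]
c,d=[cv2.resize(I[n][y:y+90,x:x+120],(400,300),interpolation=cv2.INTER_CUBIC) for n,x,y in(('top',160,130),('side',238,110))]
cv2.imwrite('pics/g4.png',np.vstack([np.hstack([a,b]),np.hstack([c,d])])[:,:,::-1])
```

```text
(no output)
```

View pics/g4.png

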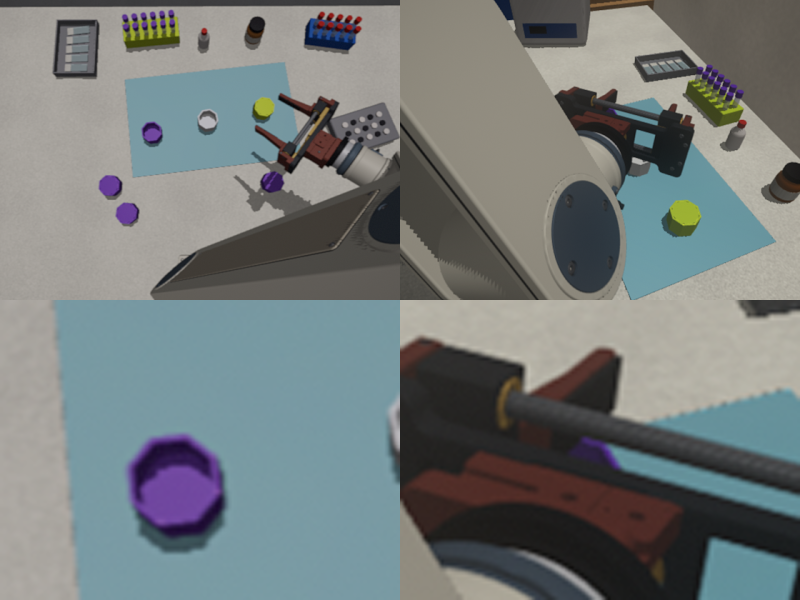

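The top view shows the violet pot mouth-up on the mat at about (212,186), showing its open rim and its inner floor. White at (290,169) and lime at (370,150) have not moved, and the gripper is clear of everything, so I'm handing in.

```bash
python3 -c "
from h import *
print(ray('top',(212.5,185.5),49).round())
from workcell import close_job; print(close_job())"
```

```text
[487. 190.  49.]
the job is handed in; nothing more can be done
None
```

The violet pot now stands mouth-up on the pale blue mat at about (487, 190) mm, released; the lime-yellow and white pots look unmoved in the last top view, and the job was handed in at about 12.5 s, with no verdict returned.

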